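# Load a pad carrier and slide it home in the feed bed

### The arm

A 6-joint arm with a two-finger parallel gripper is mounted at the origin on the work surface. World frame = base frame: x ahead of the robot, y to its left, z up, the work surface at z = 0. Lengths are in m, angles in rad, forces in N, time in s.
With the tool pointing down it reaches from about 0.425 to 0.95 m from the base axis. Payload 14.7 kg.
Tool frame: the origin (TCP) lies on the front face of the gripper's body, between the roots of the fingers; the fingertips stand 73 mm ahead of it and the grasp point (between the pads) lies 54 mm ahead of it; z points along the fingers, y is the direction in which the jaws open and shut (so a half turn about z gives the same grasp; the last joint's range is limited). The gripper opens to 85 mm and grips with 20 to 120 N. Pads are 22 mm wide; open, the fingers measure 114 mm over their backs; the gripper's body (76 mm by 85 mm) begins 54 mm behind the grasp point. The pads swing forward as they close: fully open they stand 13 mm farther back than shut.
Start: joints at [-1.255, 0.48, 1.596, -0, 1.065, -0.047], TCP at [0.231, -0.608, 0.304] pointing down, gripper open.
Joint ranges: [-2.75, 2.75], [-0.82, 2.05], [0.23, 2.67], [-1.56, 4.7], [0.09, 2.69], [-2.92, 2.92]. Speed limits (rad/s): [1.89, 1.89, 2.39, 3.01, 3.01, 3.01].

### API

Orientations are given as a unit quaternion [x, y, z, w].
In Python, from rig import bot gives the robot as it stands.
- The arm moves only by the shell command python3 -m inch 'ROWS'. ROWS is JSON, a list of rows, each an object of numbers: "dx", "dy", "dz": the shift along the tool's x, y, z in m; "rx", "ry", "rz": the turn, a rotation vector about the tool's x, y, z in rad; "claw": the closure, from 0 (fully open) to 1 (shut). A call has 1 to 10 rows; each row is the pose to reach, as a shift and turn from the pose measured when the call began, along the tool's axes at that moment; what a row does not reach only later rows make up. A row lasts 1/10 s, in which the tool goes at most 50 mm and 8.59 degrees, less where a joint would pass 70% of its speed; a pose out of reach is approached as far as the arm can. A call with a gripper value outside its range is refused whole. The fingers move at their own pace and stop on an object; the grip force is fixed at half the most. Time passes only in rows, so rows that repeat a pose let the fingers close. It gives the time, the measured TCP pose, the force and the opening at its end, in the units of the state.
- bot.sense(): the state, without advancing time (a new reading comes with each control period).
- bot.get_image(name): name is "scene" or "top" or "wrist"; returns a dict with "pixels" (420x560x3 uint8, red, green, blue), "z_map" (420x560 float32, m along the optical axis (not along the pixel's ray), 0 where there is no reading), "fx", "fy", "cx", "cy" (pixels), "dist" ([k1, k2, p1, p2, k3] as OpenCV has them; the pictures are not rectified), "xyz" and "rotation" of the camera in the world. Camera axes: x right, y down, z forward; pixel columns grow to the right and rows downward; lengths in m; the calibration is good to about 2 mm. A picture is of the moment at which its call begins.
- bot.close_job(): hands the job in, once; it reports no verdict.
The state is a dict: "time_s": time; "joint_positions": joint angles; "qd": joint speeds; "joint_torque": joint torques, N m; "eef_pos": TCP position; "tcp_rot": TCP orientation; "contact_force": force on the tool from outside, world axes, zero at the start; "ft_torque": the same for the moment, N m; "opening": opening from 0.0 (shut) to 1.0 (fully open).
Only numpy, scipy, OpenCV 4.12 (cv2) and the standard library are available. Lean on these libraries where they do the work, as an engineer would, in place of code of your own. Each camera call takes 0.05 s, during which the arm holds its last target. There are 200 camera calls.

### The job

Slide the white pad into the carrier from the loading shelf, under the yellow lips and all the way to the end wall. Then, with the carrier still beside the shelf, press the oiler's cap fully down and let it spring back up, and after that push the loaded carrier along the rails until it is home against the end stop. Leave the green pad and the loose white roller where they are.

Things in the scene. Friction and masses are not known exactly. Their poses are not given: they have to be found in the camera images.
- bed: Fixed steel feed bed; origin on the table, midway between its rails; x axis from the shelf to the oiler, y axis along the rails to the end stop. Base 150 (x) by 420 (y) mm, top at z 12 mm. Dark rails, inner faces at x -57 and +57 mm, tops at z 26 mm, guide the carrier with 2 mm play a side.
- shelf (a point): Centre of the top of the blue loading shelf, part of the bed on its -x side: 104 (x) by 230 (y) mm, at bed x -122, y -85 mm. Its top is 29.5 mm above the table, 1.5 mm above the carrier's deck.
- end_stop (a point): Point on the grey end stop's face at the bed's +y end, at bed x 0, y 170, z 30 mm, axes as the bed's; a carrier that is home touches it, so its origin is then at bed y 110 mm. Side cheeks (bed x -58.5 and +58.5 mm inside, y 45 to 170, up to z 56) stop a pad that sticks out. Behind the face two air cylinders rise to 240 mm; a post at bed x -84, y 150 rises to 85 mm.
- carrier: Loose aluminium carrier with yellow lips, 110 (x) by 120 (y) by 37 mm, 0.75 kg, on the bed's base between the rails, beside the shelf; axes as the bed's; origin at the centre of its underside, 12 mm above the table. Its flat end faces at y -60 and +60 mm are for pushing; the one at -y is 12 to 48 mm above the table. Loading place: origin at bed y under 20 mm.
- slot_end (a point): Foot of the inner face of the carrier's end wall, on its deck, at carrier x +43, y 0, z 16 mm. The T-slot runs along x from here to the open mouth at carrier x -55 (facing the shelf). 93 mm wide (2.5 mm play a side), mouth flared to 104 mm over 18 mm; lips from carrier x -37, 69 mm gap, underside 15 mm above deck. A pad fully in has its centre at carrier x -2, y 0, z 49 mm.
- pad_center (a point): White plastic pad, 0.22 kg, lying flat on the table; this point is at its centre, half-way up (33 mm above its underside). x axis along its length and its black grip rib; the same either way round. Flange 90 (x) by 88 (y) by 10 mm, on it a body 90 by 64 mm up to 28 mm, on that the black rib 60 (x) long, 20 wide (y), from 28 to 66 mm above the underside. It enters the carrier along its x axis.
- spare_center (a point): Green pad, same shape and point as the white one; not needed, leave it.
- oiler_top (a point): Centre of the top of the oiler's white cap (34 mm diameter), about 134 mm above the table; the red canister (54 mm diameter) is fixed to the table on the bed's +x side, z axis up, spout towards the rails.
- oiler_cap (a joint): How far the cap is pressed down, m: 0 up, 0.008 fully down (counts from 0.006); a spring returns it, 2.4 N to start, 7.2 N at the bottom.
- roller: Loose white roller, 60 mm diameter, 24 mm tall; leave it; origin under its centre.
Things that resemble listed ones, but are neither listed nor needed, are in the scene too. What is shaped like the part that bears pad_center but pink is not meant.

How it is judged:
By the outcome, as a careful person would: the job done as asked, in the order asked, and still so for the second after the job is handed in, with the robot touching nothing.
It also fails if it takes over 72 s, if anything falls off the work surface, if the arm or the gripper's body presses on something with over 40 N, if the wrist force passes 120 N, or if a joint passes its speed limit or range.

## Working session

There is one attempt and no reset: what is moved stays moved. The work goes in short steps, Python scripts to look and compute and a shell command to move; the robot and the scene stay as the last step left them, time stands still between calls to the robot, and variables do not carry over. Pictures are saved under pics/ and viewed, about 8 in all and at most 12, crops included, and the job is handed in when it is done.

```bash
ls; mkdir -p pics
cat > h.py <<'E'
import numpy as np, cv2
from rig import bot
from scipy.spatial.transform import Rotation as R
def rot(im):
    r=np.array(im["rotation"],float)
    return r if r.shape==(3,3) else R.from_quat(r).as_matrix()
def world(im):
    h,w=im["z_map"].shape
    u,v=np.meshgrid(np.arange(w),np.arange(h))
    K=np.array([[im["fx"],0,im["cx"]],[0,im["fy"],im["cy"]],[0,0,1.]])
    p=cv2.undistortPoints(np.stack([u,v],-1).reshape(-1,1,2).astype(np.float64),K,np.array(im["dist"],float)).reshape(h,w,2)
    z=im["z_map"].astype(float)
    P=np.dstack([p*z[...,None],z])
    W=P@rot(im).T+np.array(im["xyz"]); W[z<=0]=np.nan
    return W
def save(im,n): cv2.imwrite("pics/"+n,im["pixels"][...,::-1])
E
python3 - <<'E'
from h import *
import pickle
d={}
for n in("scene","top"):
    im=bot.get_image(n); d[n]=im; save(im,n+"0.png"); print(n,im["xyz"],im["rotation"],im["fx"])
pickle.dump(d,open("d.pkl","wb"))
print(bot.sense())
E
```

```text
pics
scene [ 1.40334441 -0.35872095  0.93746266] [ 0.75412734  0.50457748 -0.23275774 -0.35002481] 541.2996101809065
top [ 0.45082039 -0.00121979  1.02507992] [-0.70229392  0.7109143  -0.02170253  0.03021784] 387.85707504109536
{'time_s': 0.1, 'joint_positions': array([-1.25463097e+00,  4.80760439e-01,  1.59678781e+00,  2.51843130e-05,
        1.06511389e+00, -4.65885008e-02]), 'qd': array([ 1.73554200e-03, -2.03726863e-05, -1.24945979e-03,  1.12237354e-03,
       -4.41038866e-04,  2.86629367e-04]), 'joint_torque': array([ 1.75517107e-03, -9.52259159e+01, -4.31040752e+01, -2.23399056e-04,
        5.23570081e-03,  1.89596562e-06]), 'eef_pos': array([ 0.23059765, -0.60741932,  0.30335076]), 'tcp_rot': array([ 9.83597210e-01,  1.80378053e-01, -6.09463367e-05, -5.31374466e-04]), 'contact_force': array([ 0.4995024 , -0.15400033, -0.64354313]), 'ft_torque': array([-0.00184621,  0.0756829 ,  0.01346592]), 'opening': 1.001011830289853}
```

View pics/top0.png

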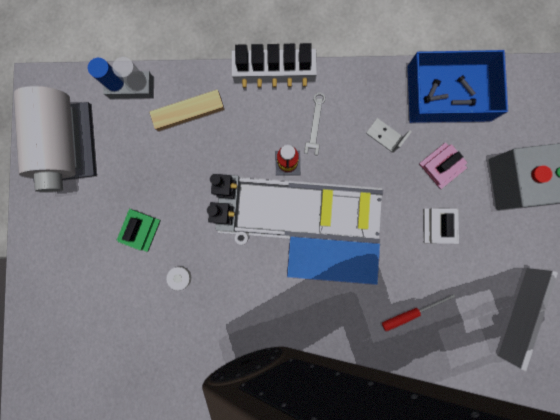

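View pics/scene0.png

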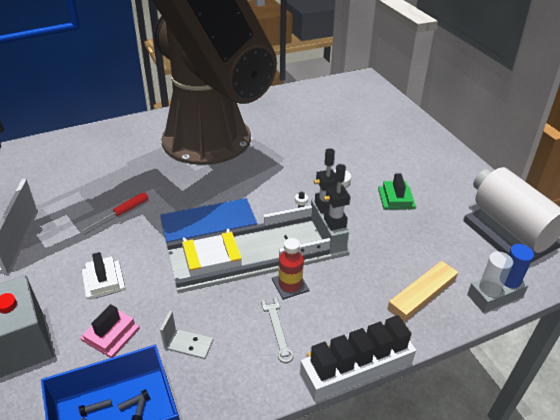

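White pad at top (441,226) is my choice. Lookalikes are the pink pad (443,165), the green pad (138,230), the grey bracket (388,133) and the button box (545,175). Next: measure, and crop in on the pad.

Run:
```python
from h import *
import pickle
d=pickle.load(open("d.pkl","rb")); im=d["top"]; W=world(im); np.save("W.npy",W)
px=im["pixels"].astype(int)
def reg(u0,u1,v0,v1,zlo,zhi,col=None):
    m=np.zeros(W.shape[:2],bool); m[v0:v1,u0:u1]=1
    m&=(W[...,2]>zlo)&(W[...,2]<zhi)
    if col is not None: m&=col
    P=W[m]; r=cv2.minAreaRect(P[:,:2].astype(np.float32)*1000)
    print(len(P),np.round(np.median(P,0),4),"rect",np.round(r[0],1),np.round(r[1],1),round(r[2],1))
    return P
print("pad rib");reg(415,470,200,250,.055,.075)
print("pad body");reg(415,470,200,250,.02,.034)
print("pad flange");reg(415,470,200,250,.006,.034)
print("pad all");reg(415,470,200,250,.006,.08)
blue=(px[...,2]>px[...,0]+50)
print("shelf");reg(270,400,225,300,.02,.04,blue)
print("cap");reg(270,305,135,170,.12,.145)
yel=(px[...,0]>150)&(px[...,1]>130)&(px[...,2]<90)
print("lips");reg(300,390,170,250,.03,.06,yel)
print("lipL");reg(315,338,170,250,.03,.06,yel)
print("lipR");reg(350,375,170,250,.03,.06,yel)
print("table z",np.nanmedian(W[300:320,100:150,2]))
print("roller");reg(160,195,260,295,.015,.035)
s=d["scene"]["pixels"]
a=cv2.resize(s[240:360,60:200],None,fx=3,fy=3,interpolation=2)
b=cv2.resize(px[140:280,300:480].astype(np.uint8),None,fx=2.4,fy=2.57)
b=cv2.resize(b,(380,360))
cv2.imwrite("pics/c1.png",np.hstack([a[:,:420],b])[...,::-1])
```

```text
pad rib
238 [ 0.482  -0.3982  0.0657] rect [ 482.3 -399.9] [20.8 59.4] 88.9
pad body
592 [ 0.4806 -0.3877  0.0276] rect [ 481.8 -399.4] [65.1 90.1] 87.7
pad flange
882 [ 0.4812 -0.381   0.0263] rect [ 487.  -411.3] [112.6  99.3] 89.3
pad all
1199 [ 0.4812 -0.3901  0.0277] rect [ 487.  -411.3] [112.6  99.3] 89.3
shelf
3616 [ 0.398  -0.1149  0.0292] rect [ 398.  -115.4] [229.4 104.5] 84.7
cap
188 [ 0.6523 -0.0012  0.133 ] rect [648.5  -5. ] [47.3 32.4] 26.1
lips
651 [ 0.5268 -0.1788  0.0485] rect [ 526.8 -145.3] [117.6  89.8] 84.5
lipL
324 [ 0.5318 -0.098   0.0485] rect [531.2 -98.6] [23.5 89.8] 84.7
lipR
327 [ 0.5229 -0.1924  0.0484] rect [ 522.1 -192.3] [23.  89.6] 84.8
table z -0.0007039505386599032
roller
437 [0.3559 0.2827 0.0235] rect [354.8 283.3] [56.9 58.6] 87.8
```

View pics/c1.png

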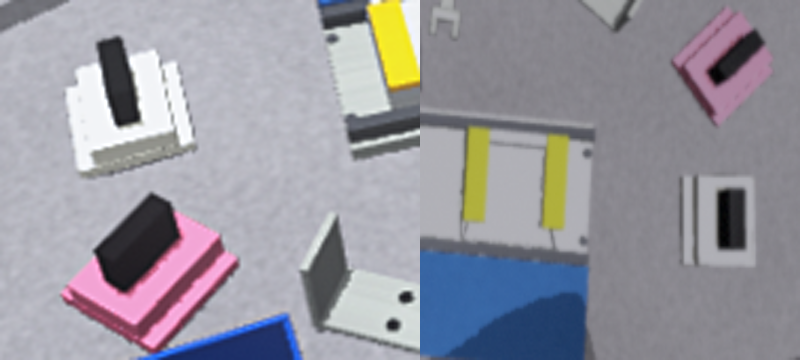

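The crop shows the white pad (left panel at 130,100; right panel at 720,220) with its rib along world x. The pink pad beside it is the decoy. Heights and sizes match the description: rib top 66 mm, 59x21 mm; shelf 229x104 mm at 29 mm.

```bash
cat >> h.py <<'E'
BO=np.array([.5273,-.0420]); BY=np.radians(-5.3)
def b2w(x,y): # bed mm -> world m
    c,s=np.cos(BY),np.sin(BY); return BO+np.array([c*x-s*y,s*x+c*y])/1000
def w2b(p):
    c,s=np.cos(BY),np.sin(BY); d=(np.array(p)[:2]-BO)*1000; return np.array([c*d[0]+s*d[1],-s*d[0]+c*d[1]])
def delta(x,y,z,yaw):
    "row values to bring TCP to x,y,z, tool down, tool x axis at yaw deg"
    s=bot.sense(); r=R.from_quat(s["tcp_rot"]); p=s["eef_pos"]
    t=R.from_euler('z',yaw,degrees=True)*R.from_euler('x',np.pi)
    print("pos",np.round(p,4),"bed",np.round(w2b(p),1),"shift",np.round(r.inv().apply(np.array([x,y,z])-p),4),"turn",np.round((r.inv()*t).as_rotvec(),4),"F",np.round(s["contact_force"],1),"t",s["time_s"])
E
python3 -c "
from h import *
delta(.489,-.3997,.25,-1.7)"
```

```text
pos [ 0.2306 -0.6074  0.3034] bed [-243.2 -590.4] shift [ 0.3153 -0.1025  0.0535] turn [-1.100e-03  1.000e-04  3.924e-01] F [ 0.5 -0.2 -0.6] t 0.1
```

```bash
python3 -m inch '[{"dx":0.04,"dy":-0.013,"dz":0.007,"rz":0.05},{"dx":0.08,"dy":-0.026,"dz":0.014,"rz":0.1},{"dx":0.12,"dy":-0.039,"dz":0.02,"rz":0.15},{"dx":0.16,"dy":-0.052,"dz":0.027,"rz":0.2},{"dx":0.2,"dy":-0.065,"dz":0.034,"rz":0.25},{"dx":0.24,"dy":-0.078,"dz":0.041,"rz":0.3},{"dx":0.28,"dy":-0.091,"dz":0.048,"rz":0.35},{"dx":0.3153,"dy":-0.1025,"dz":0.0535,"rz":0.3924},{"dx":0.3153,"dy":-0.1025,"dz":0.0535,"rz":0.3924},{"dx":0.3153,"dy":-0.1025,"dz":0.0535,"rz":0.3924}]'
python3 - <<'E'
from h import *
im=bot.get_image("wrist"); W=world(im); save(im,"w1.png")
for a,b,n in((.055,.08,"rib"),(.02,.035,"body")):
    m=(W[...,2]>a)&(W[...,2]<b)&(abs(W[...,0]-.482)<.07)&(abs(W[...,1]+.4)<.07)
    P=W[m]; print(n,len(P),len(P) and (cv2.minAreaRect(P[:,:2].astype(np.float32)*1000),np.median(P,0)))
delta(.489,-.3997,.106,-1.7)
E
```

```text
rib 0 0
body 0 0
pos [ 0.2306 -0.6075  0.3035] bed [-243.2 -590.5] shift [ 0.3153 -0.1024  0.1975] turn [-8.000e-04  1.000e-04  3.925e-01] F [ 1.1 -0.2  0.1] t 0.15invalid input
```

```bash
python3 -m inch '[{"dx":0.04,"dy":-0.013,"dz":0.007,"rx":0,"ry":0,"rz":0.05,"claw":0}]'; python3 -m inch --help | head -20
```

```text
time_s: 0.25
eef_pos: [0.2613, -0.5835, 0.2968]
tcp_rot: [0.988, 0.154, -0.0, 0.001]
contact_force: [0.9, -0.7, 0.3]
opening: 1.003invalid input: not JSON, or not a number
```

```bash
python3 -c "
from h import *
delta(.489,-.3997,.25,-1.7)"
```

```text
pos [ 0.2613 -0.5835  0.2968] bed [-214.8 -563.7] shift [ 0.2729 -0.1058  0.0464] turn [0.0014 0.0007 0.339 ] F [ 0.9 -0.7  0.3] t 0.25
```

```bash
python3 -m inch '[{"dx":0.04,"dy":-0.0155,"dz":0.007,"rx":0,"ry":0,"rz":0.05,"claw":0},{"dx":0.08,"dy":-0.031,"dz":0.014,"rx":0,"ry":0,"rz":0.1,"claw":0},{"dx":0.12,"dy":-0.0465,"dz":0.02,"rx":0,"ry":0,"rz":0.15,"claw":0},{"dx":0.16,"dy":-0.062,"dz":0.027,"rx":0,"ry":0,"rz":0.2,"claw":0},{"dx":0.2,"dy":-0.0775,"dz":0.034,"rx":0,"ry":0,"rz":0.25,"claw":0},{"dx":0.24,"dy":-0.093,"dz":0.041,"rx":0,"ry":0,"rz":0.3,"claw":0},{"dx":0.273,"dy":-0.106,"dz":0.0465,"rx":0,"ry":0,"rz":0.339,"claw":0},{"dx":0.273,"dy":-0.106,"dz":0.0465,"rx":0,"ry":0,"rz":0.339,"claw":0},{"dx":0.273,"dy":-0.106,"dz":0.0465,"rx":0,"ry":0,"rz":0.339,"claw":0}]'
python3 - <<'E'
from h import *
im=bot.get_image("wrist"); W=world(im); save(im,"w1.png")
for a,b,n in((.055,.08,"rib"),(.02,.035,"body")):
    m=(W[...,2]>a)&(W[...,2]<b)&(abs(W[...,0]-.482)<.07)&(abs(W[...,1]+.4)<.07)
    P=W[m]; print(n,len(P),len(P) and (cv2.minAreaRect(P[:,:2].astype(np.float32)*1000),np.median(P,0)))
delta(.489,-.3997,.106,-1.7)
E
```

```text
time_s: 1.15
eef_pos: [0.4895, -0.3988, 0.2495]
tcp_rot: [1.0, -0.014, -0.001, 0.001]
contact_force: [0.0, -0.4, -0.3]
opening: 0.998
rib 1420 (((481.9583740234375, -400.0477294921875), (19.606849670410156, 60.65169906616211), 88.21541595458984), array([ 0.48462174, -0.39993357,  0.06642147]))
body 3818 (((482.4176940917969, -399.8718566894531), (64.12042236328125, 90.11820220947266), 88.40489959716797), array([ 0.49127888, -0.39956742,  0.02851873]))
pos [ 0.4889 -0.3995  0.2498] bed [  -5.2 -359.5] shift [ 0.0002 -0.      0.1438] turn [0.0015 0.0009 0.001 ] F [-0.1  0.3 -0.5] t 1.2
```

```bash
python3 -m inch '[{"dx":0,"dy":0,"dz":0.03,"rx":0,"ry":0,"rz":0,"claw":0},{"dx":0,"dy":0,"dz":0.06,"rx":0,"ry":0,"rz":0,"claw":0},{"dx":0,"dy":0,"dz":0.09,"rx":0,"ry":0,"rz":0,"claw":0},{"dx":0,"dy":0,"dz":0.115,"rx":0,"ry":0,"rz":0,"claw":0},{"dx":0,"dy":0,"dz":0.135,"rx":0,"ry":0,"rz":0,"claw":0},{"dx":0,"dy":0,"dz":0.144,"rx":0,"ry":0,"rz":0,"claw":0},{"dx":0,"dy":0,"dz":0.144,"rx":0,"ry":0,"rz":0,"claw":0},{"dx":0,"dy":0,"dz":0.144,"rx":0,"ry":0,"rz":0,"claw":1}]'
python3 -m inch '[{"dx":0,"dy":0,"dz":0,"rx":0,"ry":0,"rz":0,"claw":1},{"dx":0,"dy":0,"dz":0,"rx":0,"ry":0,"rz":0,"claw":1},{"dx":0,"dy":0,"dz":0,"rx":0,"ry":0,"rz":0,"claw":1},{"dx":0,"dy":0,"dz":0,"rx":0,"ry":0,"rz":0,"claw":1},{"dx":0,"dy":0,"dz":0,"rx":0,"ry":0,"rz":0,"claw":1},{"dx":0,"dy":0,"dz":0,"rx":0,"ry":0,"rz":0,"claw":1}]'
```

```text
time_s: 2.0
eef_pos: [0.4887, -0.4005, 0.1066]
tcp_rot: [1.0, -0.015, -0.0, 0.001]
contact_force: [-0.5, 0.2, 0.0]
opening: 0.855
time_s: 2.6
eef_pos: [0.489, -0.4007, 0.1073]
tcp_rot: [1.0, -0.015, 0.0, 0.001]
contact_force: [-1.3, -0.7, 8.3]
opening: 0.223
```

```bash
python3 -m inch '[{"dx":0,"dy":0,"dz":-0.02,"rx":0,"ry":0,"rz":0,"claw":1},{"dx":0,"dy":0,"dz":-0.05,"rx":0,"ry":0,"rz":0,"claw":1},{"dx":0,"dy":0,"dz":-0.08,"rx":0,"ry":0,"rz":0,"claw":1},{"dx":0,"dy":0,"dz":-0.08,"rx":0,"ry":0,"rz":0,"claw":1},{"dx":0,"dy":0,"dz":-0.08,"rx":0,"ry":0,"rz":0,"claw":1}]'
python3 - <<'E'
from h import *
im=bot.get_image("top"); W=world(im); px=im["pixels"].astype(int); save(im,"t2.png")
im2=bot.get_image("scene"); W2=world(im2); px2=im2["pixels"].astype(int); save(im2,"s2.png")
for W_,p,n in((W,px,"top"),(W2,px2,"scene")):
    yel=(p[...,0]>140)&(p[...,1]>120)&(p[...,2]<90)
    m=yel&(W_[...,2]>.04)&(W_[...,2]<.055)&(abs(W_[...,1]+.145)<.09)&(abs(W_[...,0]-.52)<.1)
    P=W_[m]; print(n,len(P),np.median(P,0)); 
    if len(P):
        r=cv2.minAreaRect(P[:,:2].astype(np.float32)*1000); print(r)
    B=np.array([w2b(q) for q in P]); print("lips bed min/max",np.percentile(B,[1,50,99],axis=0).round(1).tolist())
    bl=(p[...,2]>p[...,0]+50)&(abs(W_[...,2]-.029)<.006)&(abs(W_[...,0]-.4)<.09)&(abs(W_[...,1]+.12)<.15)
    P=W_[bl]; print("shelf",len(P),len(P) and cv2.minAreaRect(P[:,:2].astype(np.float32)*1000))
# carrier walls: bed x +43..55 end wall z
B=((W[...,:2]-BO)*1000)@np.array([[np.cos(BY),-np.sin(BY)],[np.sin(BY),np.cos(BY)]])
for lo,hi in((.044,.055),(.026,.034)):
    m=(abs(W[...,2]-(lo+hi)/2)<(hi-lo)/2)&(abs(B[...,0])<56)&(abs(B[...,1]+100)<90)
    q=B[m]; print("z",lo,len(q),np.percentile(q,[1,99],axis=0).round(1).tolist())
delta(*b2w(-110+7,-103),.175,-5.3)
E
```

```text
time_s: 3.1
eef_pos: [0.4891, -0.4005, 0.1878]
tcp_rot: [1.0, -0.014, 0.001, 0.002]
contact_force: [-1.1, 0.9, -1.8]
opening: 0.228
top 642 [ 0.52687987 -0.11124028  0.04850609]
((526.610107421875, -144.8829803466797), (117.60452270507812, 90.79682922363281), 84.80227661132812)
lips bed min/max [[-35.4, -160.0], [9.1, -65.8], [53.2, -43.9]]
shelf 3325 ((398.6624450683594, -114.85000610351562), (228.26773071289062, 103.81434631347656), 84.14619445800781)
scene 625 [ 0.53048296 -0.17814184  0.04926203]
((527.248291015625, -145.7786865234375), (121.27204132080078, 96.27090454101562), 83.5830307006836)
lips bed min/max [[-35.8, -163.0], [12.5, -138.9], [56.0, -44.1]]
shelf 2412 ((399.3525695800781, -114.3375244140625), (227.75196838378906, 108.22188568115234), 84.07978057861328)
z 0.044 887 [[-37.9, -163.4], [53.6, -44.2]]
z 0.026 934 [[-55.0, -152.1], [41.9, -44.0]]
pos [ 0.4885 -0.4     0.1863] bed [  -5.6 -360. ] shift [-0.0809 -0.2627  0.0109] turn [0.0018 0.0007 0.0635] F [-0.1 -1.1 -2.5] t 3.2
```

```bash
python3 -m inch '[{"dx":-0.013,"dy":-0.04,"dz":0.002,"rx":0,"ry":0,"rz":0.01,"claw":1},{"dx":-0.025,"dy":-0.08,"dz":0.004,"rx":0,"ry":0,"rz":0.02,"claw":1},{"dx":-0.037,"dy":-0.12,"dz":0.006,"rx":0,"ry":0,"rz":0.03,"claw":1},{"dx":-0.05,"dy":-0.16,"dz":0.008,"rx":0,"ry":0,"rz":0.04,"claw":1},{"dx":-0.062,"dy":-0.2,"dz":0.009,"rx":0,"ry":0,"rz":0.05,"claw":1},{"dx":-0.074,"dy":-0.24,"dz":0.01,"rx":0,"ry":0,"rz":0.06,"claw":1},{"dx":-0.081,"dy":-0.263,"dz":0.011,"rx":0,"ry":0,"rz":0.0635,"claw":1},{"dx":-0.081,"dy":-0.263,"dz":0.011,"rx":0,"ry":0,"rz":0.0635,"claw":1},{"dx":-0.081,"dy":-0.263,"dz":0.011,"rx":0,"ry":0,"rz":0.0635,"claw":1}]'
python3 -c "
from h import *
delta(*b2w(-103,-103),.1375,-5.3)"
```

```text
time_s: 4.1
eef_pos: [0.415, -0.1343, 0.1744]
tcp_rot: [0.999, -0.046, -0.001, 0.001]
contact_force: [0.1, 0.0, -1.4]
opening: 0.226
pos [ 0.415  -0.1343  0.1744] bed [-103.3 -102.3] shift [0.0004 0.0007 0.0369] turn [0.0015 0.0016 0.0014] F [ 0.1  0.  -1.4] t 4.1
```

Lower until it touches the shelf, then go slower.

```bash
python3 -m inch '[{"dx":0,"dy":0.001,"dz":0.02,"rx":0,"ry":0,"rz":0,"claw":1},{"dx":0,"dy":0.001,"dz":0.032,"rx":0,"ry":0,"rz":0,"claw":1},{"dx":0,"dy":0.001,"dz":0.036,"rx":0,"ry":0,"rz":0,"claw":1},{"dx":0,"dy":0.001,"dz":0.037,"rx":0,"ry":0,"rz":0,"claw":1},{"dx":0,"dy":0.001,"dz":0.038,"rx":0,"ry":0,"rz":0,"claw":1},{"dx":0,"dy":0.001,"dz":0.038,"rx":0,"ry":0,"rz":0,"claw":1}]'
python3 - <<'E'
from h import *
im=bot.get_image("scene"); W=world(im); p=im["pixels"]; save(im,"s3.png")
cv2.imwrite("pics/s3c.png",cv2.resize(p[150:310,120:340],None,fx=3,fy=3,interpolation=2)[...,::-1])
delta(*b2w(-103,-103),.1365,-5.3)
E
```

```text
time_s: 4.7
eef_pos: [0.4151, -0.1358, 0.1369]
tcp_rot: [0.999, -0.046, -0.0, 0.001]
contact_force: [0.4, -0.6, -1.9]
opening: 0.226
pos [ 0.4152 -0.1357  0.1369] bed [-103.  -103.7] shift [ 0.     -0.0007  0.0004] turn [0.0018 0.0007 0.0011] F [ 0.5 -0.6 -2.5] t 4.75
```

View pics/s3c.png

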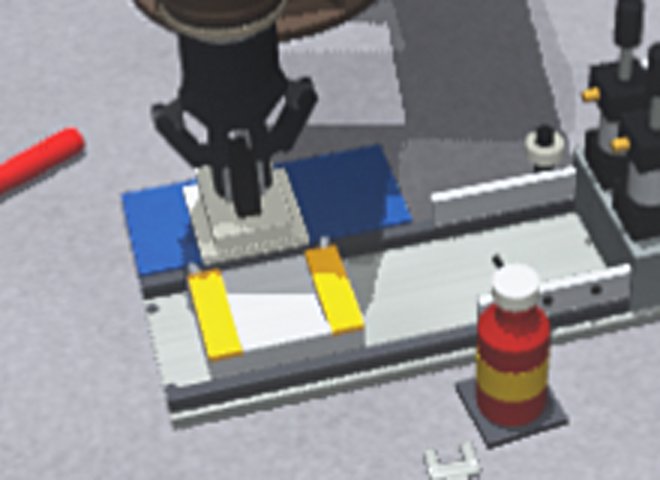

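The pad at crop (245,215) is over the shelf, in line with the slot at (265,300). The force is still just its weight, so it isn't touching yet.

```bash
python3 -m inch '[{"dx":0,"dy":-0.0007,"dz":0.001,"rx":0,"ry":0,"rz":0,"claw":1},{"dx":0,"dy":-0.0007,"dz":0.0015,"rx":0,"ry":0,"rz":0,"claw":1},{"dx":0,"dy":-0.0007,"dz":0.0015,"rx":0,"ry":0,"rz":0,"claw":1}]'; python3 -c "
from h import *
delta(*b2w(-103,-103),.1365,-5.3)"
```

```text
time_s: 5.05
eef_pos: [0.4152, -0.1356, 0.1367]
tcp_rot: [0.999, -0.046, 0.0, 0.001]
contact_force: [-10.7, -7.2, 35.3]
opening: 0.225
pos [ 0.4152 -0.1356  0.1367] bed [-102.9 -103.5] shift [-0.0001 -0.0005  0.0002] turn [ 0.0026 -0.0003  0.0012] F [-10.7  -7.2  35.3] t 5.05
```

```bash
python3 -m inch '[{"dx":0,"dy":-0.0005,"dz":-0.0012,"rx":0,"ry":0,"rz":0,"claw":1},{"dx":0.005,"dy":-0.0005,"dz":-0.0012,"rx":0,"ry":0,"rz":0,"claw":1},{"dx":0.01,"dy":-0.0005,"dz":-0.0012,"rx":0,"ry":0,"rz":0,"claw":1},{"dx":0.015,"dy":-0.0005,"dz":-0.0012,"rx":0,"ry":0,"rz":0,"claw":1},{"dx":0.02,"dy":-0.0005,"dz":-0.0012,"rx":0,"ry":0,"rz":0,"claw":1},{"dx":0.02,"dy":-0.0005,"dz":-0.0012,"rx":0,"ry":0,"rz":0,"claw":1}]'
python3 - <<'E'
from h import *
delta(*b2w(-78,-103),.1365,-5.3)
E
```

```text
time_s: 5.65
eef_pos: [0.4361, -0.137, 0.1378]
tcp_rot: [0.999, -0.045, 0.0, 0.001]
contact_force: [0.2, -0.0, -1.3]
opening: 0.231
pos [ 0.4361 -0.137   0.1378] bed [ -82. -103.] shift [ 0.004  -0.      0.0013] turn [ 0.0027 -0.0008  0.0015] F [ 0.2 -0.  -1.3] t 5.65
```

```bash
python3 -m inch '[{"dx":0.006,"dy":0,"dz":0.0005,"rx":0,"ry":0,"rz":0,"claw":1},{"dx":0.012,"dy":0,"dz":0.0005,"rx":0,"ry":0,"rz":0,"claw":1},{"dx":0.018,"dy":0,"dz":0.0005,"rx":0,"ry":0,"rz":0,"claw":1},{"dx":0.024,"dy":0,"dz":0.0005,"rx":0,"ry":0,"rz":0,"claw":1},{"dx":0.03,"dy":0,"dz":0.0005,"rx":0,"ry":0,"rz":0,"claw":1},{"dx":0.03,"dy":0,"dz":0.0005,"rx":0,"ry":0,"rz":0,"claw":1}]'
python3 - <<'E'
from h import *
delta(*b2w(-25,-103),.1365,-5.3)
E
```

```text
time_s: 6.25
eef_pos: [0.467, -0.1399, 0.1374]
tcp_rot: [0.999, -0.045, 0.001, 0.001]
contact_force: [0.2, 0.4, -2.8]
opening: 0.224
pos [ 0.467  -0.1399  0.1374] bed [ -51.  -103.1] shift [ 0.026  -0.      0.0009] turn [ 0.0029 -0.0017  0.0016] F [ 0.2  0.4 -2.8] t 6.25
```

```bash
python3 -m inch '[{"dx":0.006,"dy":0,"dz":0.0005,"rx":0,"ry":0,"rz":0,"claw":1},{"dx":0.013,"dy":0,"dz":0.0008,"rx":0,"ry":0,"rz":0,"claw":1},{"dx":0.02,"dy":0,"dz":0.0008,"rx":0,"ry":0,"rz":0,"claw":1},{"dx":0.027,"dy":0,"dz":0.0008,"rx":0,"ry":0,"rz":0,"claw":1},{"dx":0.034,"dy":0,"dz":0.0008,"rx":0,"ry":0,"rz":0,"claw":1},{"dx":0.041,"dy":0,"dz":0.0008,"rx":0,"ry":0,"rz":0,"claw":1},{"dx":0.047,"dy":0,"dz":0.0012,"rx":0,"ry":0,"rz":0,"claw":1},{"dx":0.047,"dy":0,"dz":0.0014,"rx":0,"ry":0,"rz":0,"claw":1}]'
python3 - <<'E'
from h import *
delta(*b2w(6,-103),.1365,-5.3)
E
```

```text
time_s: 7.05
eef_pos: [0.5149, -0.1444, 0.136]
tcp_rot: [0.999, -0.045, 0.001, 0.002]
contact_force: [-0.1, -0.1, -1.6]
opening: 0.225
pos [ 0.5149 -0.1444  0.136 ] bed [  -2.9 -103.1] shift [ 0.0089 -0.0001 -0.0005] turn [ 0.0031 -0.0028  0.0018] F [-0.1 -0.1 -1.6] t 7.05
```

```bash
python3 -m inch '[{"dx":0.004,"dy":0,"dz":0,"rx":0,"ry":0,"rz":0,"claw":1},{"dx":0.007,"dy":0,"dz":0.0002,"rx":0,"ry":0,"rz":0,"claw":1},{"dx":0.008,"dy":0,"dz":0.0002,"rx":0,"ry":0,"rz":0,"claw":1},{"dx":0.009,"dy":0,"dz":0.0002,"rx":0,"ry":0,"rz":0,"claw":1},{"dx":0.009,"dy":0,"dz":0.0002,"rx":0,"ry":0,"rz":0,"claw":1}]'
python3 - <<'E'
from h import *
delta(*b2w(6,-103),.1365,-5.3)
E
```

```text
time_s: 7.55
eef_pos: [0.5229, -0.145, 0.1356]
tcp_rot: [0.999, -0.045, 0.0, 0.001]
contact_force: [-5.1, -0.3, 0.7]
opening: 0.223
pos [ 0.5229 -0.145   0.1356] bed [   5.1 -102.9] shift [ 0.0009  0.0001 -0.0009] turn [ 0.0028 -0.0006  0.0018] F [-5.1 -0.3  0.7] t 7.55
```

Force is starting to build: either the end wall, or the carrier taking up its rail play (up to 2–3 mm).

```bash
python3 -m inch '[{"dx":0.0015,"dy":0,"dz":0,"rx":0,"ry":0,"rz":0,"claw":1},{"dx":0.0025,"dy":0,"dz":0,"rx":0,"ry":0,"rz":0,"claw":1},{"dx":0.0025,"dy":0,"dz":0,"rx":0,"ry":0,"rz":0,"claw":1}]'
python3 - <<'E'
from h import *
delta(*b2w(6,-103),.1365,-5.3)
E
```

```text
time_s: 7.85
eef_pos: [0.5241, -0.1449, 0.1354]
tcp_rot: [0.999, -0.045, -0.001, 0.001]
contact_force: [-8.2, -0.6, 2.7]
opening: 0.227
pos [ 0.5241 -0.1449  0.1354] bed [   6.4 -102.8] shift [-0.0004  0.0002 -0.0011] turn [0.0023 0.002  0.0018] F [-8.2 -0.6  2.7] t 7.85
```

```bash
python3 -m inch '[{"dx":0.0015,"dy":0,"dz":0,"rx":0,"ry":0,"rz":0,"claw":1},{"dx":0.0025,"dy":0,"dz":0,"rx":0,"ry":0,"rz":0,"claw":1},{"dx":0.0025,"dy":0,"dz":0,"rx":0,"ry":0,"rz":0,"claw":1}]'
python3 - <<'E'
from h import *
delta(*b2w(6,-103),.1365,-5.3)
E
```

```text
time_s: 8.15
eef_pos: [0.5245, -0.145, 0.1355]
tcp_rot: [0.999, -0.045, -0.003, 0.001]
contact_force: [-15.0, -3.1, 13.2]
opening: 0.225
pos [ 0.5245 -0.145   0.1355] bed [   6.7 -102.8] shift [-0.0007  0.0002 -0.001 ] turn [0.0019 0.0061 0.0019] F [-15.   -3.1  13.2] t 8.15
```

```bash
python3 -m inch '[{"dx":0,"dy":0,"dz":0,"rx":0,"ry":0,"rz":0,"claw":1},{"dx":0,"dy":0,"dz":0,"rx":0,"ry":0,"rz":0,"claw":0},{"dx":0,"dy":0,"dz":0,"rx":0,"ry":0,"rz":0,"claw":0},{"dx":0,"dy":0,"dz":0,"rx":0,"ry":0,"rz":0,"claw":0},{"dx":0,"dy":0,"dz":0,"rx":0,"ry":0,"rz":0,"claw":0},{"dx":0,"dy":0,"dz":0,"rx":0,"ry":0,"rz":0,"claw":0},{"dx":0,"dy":0,"dz":-0.02,"rx":0,"ry":0,"rz":0,"claw":0},{"dx":0,"dy":0,"dz":-0.06,"rx":0,"ry":0,"rz":0,"claw":0},{"dx":0,"dy":0,"dz":-0.11,"rx":0,"ry":0,"rz":0,"claw":0},{"dx":0,"dy":0,"dz":-0.12,"rx":0,"ry":0,"rz":0,"claw":0}]'
python3 - <<'E'
from h import *
im=bot.get_image("wrist"); W=world(im); save(im,"w4.png")
print(bot.sense()["contact_force"])
p=im["pixels"].astype(int)
c,s=np.cos(BY),np.sin(BY)
B=((W[...,:2]-BO)*1000)@np.array([[c,-s],[s,c]])
def q(n,m): 
    P=B[m]; print(n,len(P),np.percentile(P,[1,99],axis=0).round(1).tolist() if len(P) else '', len(P) and [np.round(a,1) for a in cv2.minAreaRect(P.astype(np.float32))], np.median(W[m][:,2]).round(4))
near=(abs(B[...,0])<75)&(abs(B[...,1]+103)<75)
q("rib",near&(W[...,2]>.085)&(W[...,2]<.1))
q("body",near&(W[...,2]>.052)&(W[...,2]<.062))
yel=(p[...,0]>140)&(p[...,1]>120)&(p[...,2]<90)
q("lips",near&yel&(abs(W[...,2]-.0485)<.005))
E
```

```text
time_s: 9.15
eef_pos: [0.5272, -0.1453, 0.2603]
tcp_rot: [0.999, -0.045, 0.0, 0.002]
contact_force: [0.5, 0.4, -0.9]
opening: 0.997
[ 0.85987004 -0.9905893   1.23647132]
rib 1583 [[-30.5, -112.0], [28.6, -92.4]] [array([  -1.2, -102.1]), array([60.4, 19.6]), np.float64(0.5)] 0.0944
body 4150 [[-44.3, -133.8], [43.5, -70.8]] [array([  -0.9, -102.3]), array([89.5, 64.1]), np.float64(0.0)] 0.0565
lips 3505 [[-32.8, -160.6], [55.6, -43.8]] [array([  11.2, -102.7]), array([ 90.9, 119.2]), np.float64(0.9)] 0.0495
```

View pics/w4.png

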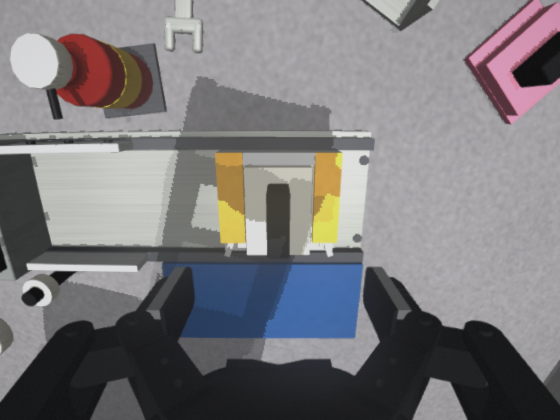

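The wrist view shows the pad in the slot between the lips (body 245–315, 165–255). There may be a thin gap at the end wall (280,160), so I'll measure that.

Run:
```python
from h import *
for n in("wrist","top"):
    im=bot.get_image(n); W=world(im)
    c,s=np.cos(BY),np.sin(BY)
    B=((W[...,:2]-BO)*1000)@np.array([[c,-s],[s,c]])
    for y0 in (-125,-103,-82):
        m=(abs(B[...,1]-y0)<4)&(B[...,0]>30)&(B[...,0]<80)
        P=np.c_[B[m][:,0],W[m][:,2]*1000]; P=P[P[:,0].argsort()]
        print(n,y0,[(round(a),round(float(np.median(P[abs(P[:,0]-a)<.5][:,1])),1)) for a in range(36,66,1) if (abs(P[:,0]-a)<.5).any()])
    # rails inner faces: dark, z 26
    m=(abs(W[...,2]-.026)<.003)&(abs(B[...,1]+20)<20)&(abs(B[...,0])<80); print("rail x",np.percentile(B[m][:,0],[0,10,20,30,50,70,90,100]).round(1), im["pixels"][m].mean())
    for sg in(-1,1):
        q=B[m&(B[...,0]*sg>40)][:,0]; print(sg,q.min().round(1) if len(q) else'',q.max().round(1) if len(q) else '')
```

```text
wrist -125 [(36, 56.2), (37, 56.7), (38, 56.1), (39, 56.9), (40, 56.3), (41, 56.3), (42, 56.4), (43, 56.3), (44, 51.5), (45, 48.9), (46, 48.8), (47, 47.9), (48, 48.4), (49, 48.5), (50, 48.1), (51, 48.3), (52, 48.8), (53, 48.4), (54, 48.1), (55, 48.9), (56, 40.3), (57, 27.2), (58, 26.8), (59, 26.6), (60, 26.4), (61, 27.4), (62, 26.6), (63, 26.4), (64, 26.7), (65, 26.1)]
wrist -103 [(36, 57.1), (37, 56.0), (38, 56.6), (39, 57.2), (40, 56.6), (41, 56.6), (42, 56.5), (43, 56.4), (44, 51.2), (45, 49.0), (46, 48.4), (47, 48.5), (48, 48.6), (49, 48.6), (50, 48.7), (51, 48.6), (52, 47.9), (53, 48.2), (54, 48.2), (55, 49.0), (56, 40.0), (57, 26.5), (58, 26.1), (59, 26.7), (60, 26.2), (61, 26.4), (62, 26.3), (63, 26.7), (64, 26.3), (65, 26.8)]
wrist -82 [(36, 56.5), (37, 56.4), (38, 56.6), (39, 56.8), (40, 56.8), (41, 56.6), (42, 56.8), (43, 55.7), (44, 51.1), (45, 48.3), (46, 48.5), (47, 48.5), (48, 48.7), (49, 48.3), (50, 48.7), (51, 49.1), (52, 48.2), (53, 48.2), (54, 48.5), (55, 48.5), (56, 40.0), (57, 26.5), (58, 26.7), (59, 26.2), (60, 26.5), (61, 26.8), (62, 27.3), (63, 26.6), (64, 26.9
[... 392 characters left out ...]
.1), (39, 598.3), (40, 597.8), (41, 597.6), (42, 595.4), (43, 595.0), (44, 594.0), (45, 593.7), (46, 592.8), (47, 590.6), (48, 589.9), (49, 589.3), (50, 588.1), (51, 587.1), (52, 584.9), (53, 583.8), (54, 581.2), (55, 580.2), (56, 578.2), (57, 576.0)]
top -82 [(36, 602.6), (37, 602.3), (38, 601.7), (39, 601.1), (40, 600.9), (41, 599.4), (42, 599.4), (43, 597.9), (44, 598.2), (45, 597.3), (46, 596.1), (47, 595.1), (48, 595.1), (49, 593.6), (50, 592.4), (51, 592.2), (52, 591.3), (53, 590.5), (54, 587.6), (55, 587.7), (56, 586.2), (57, 584.9), (58, 582.7), (59, 583.0), (60, 579.8), (61, 577.6)]
rail x [-79.9 -75.  -69.7 -66.9 -61.4  57.8  64.6  67.9] 83.98977505112474
-1 -79.9 -58.1
1 55.7 67.9
```

The surface steps straight from the pad body (z 56.5) to the 12 mm end wall (z 48.5) at bed x 44, so the pad is seated with no gap. Next is the oiler cap.

Run:
```python
from h import *
for n in("wrist","scene"):
    im=bot.get_image(n); W=world(im); p=im["pixels"].astype(int)
    m=(abs(W[...,2]-.134)<.003)&(np.hypot(W[...,0]-.652,W[...,1])<.04)&(p.min(-1)>120)
    P=W[m]; print(n,len(P),P.mean(0).round(4),cv2.minEnclosingCircle(P[:,:2].astype(np.float32)*1000), np.percentile(P[:,:2],[1,99],axis=0).round(4).tolist())
import pickle
im=pickle.load(open("d.pkl","rb"))["top"]; W=world(im); p=im["pixels"].astype(int)
m=(abs(W[...,2]-.134)<.004)&(np.hypot(W[...,0]-.652,W[...,1])<.04)&(p.min(-1)>120)
P=W[m]; print(len(P),P.mean(0),cv2.minEnclosingCircle(P[:,:2].astype(np.float32)*1000))
delta(.652,-.001,.235,-5.3)
```

```text
wrist 2196 [ 0.6563 -0.0024  0.1344] ((656.6468505859375, -1.3985008001327515), 17.496417999267578) [[0.6408, -0.0173], [0.6714, 0.0136]]
scene 143 [ 0.6581 -0.0021  0.1341] ((657.000244140625, -1.4428563117980957), 18.049352645874023) [[0.6402, -0.018], [0.6734, 0.0144]]
151 [ 0.65545299 -0.00189924  0.13338312] ((655.4373779296875, -2.275773763656616), 16.56242561340332)
pos [ 0.5246 -0.1446  0.2544] bed [   6.8 -102.4] shift [ 0.114  -0.1545  0.0182] turn [0.0015 0.0077 0.002 ] F [ 0.6 -0.9  0.3] t 9.4
```

```bash
python3 -m inch '[{"dx":0.03,"dy":-0.038,"dz":0.0,"rx":0,"ry":0,"rz":0,"claw":1},{"dx":0.06,"dy":-0.076,"dz":0.0,"rx":0,"ry":0,"rz":0,"claw":1},{"dx":0.09,"dy":-0.114,"dz":0.0,"rx":0,"ry":0.004,"rz":0,"claw":1},{"dx":0.1186,"dy":-0.153,"dz":0.01,"rx":0,"ry":0.008,"rz":0.002,"claw":1},{"dx":0.1186,"dy":-0.153,"dz":0.014,"rx":0,"ry":0.008,"rz":0.002,"claw":1},{"dx":0.1186,"dy":-0.153,"dz":0.014,"rx":0,"ry":0.008,"rz":0.002,"claw":1},{"dx":0.1186,"dy":-0.153,"dz":0.014,"rx":0,"ry":0.008,"rz":0.002,"claw":1},{"dx":0.1186,"dy":-0.153,"dz":0.014,"rx":0,"ry":0.008,"rz":0.002,"claw":1}]'
python3 - <<'E'
from h import *
delta(.6565,-.002,.210,-5.3)
E
```

```text
time_s: 10.2
eef_pos: [0.6558, -0.004, 0.239]
tcp_rot: [0.999, -0.047, -0.0, 0.001]
contact_force: [-0.1, 0.6, -0.5]
opening: 0.003
pos [ 0.6558 -0.004   0.239 ] bed [124.4  49.7] shift [ 0.0005 -0.0021  0.029 ] turn [ 0.0017  0.0006 -0.0012] F [-0.1  0.6 -0.5] t 10.2
```

```bash
python3 -m inch '[{"dx":0.0005,"dy":-0.002,"dz":0.015,"rx":0,"ry":0,"rz":0,"claw":1},{"dx":0.0005,"dy":-0.002,"dz":0.028,"rx":0,"ry":0,"rz":0,"claw":1},{"dx":0.0005,"dy":-0.002,"dz":0.033,"rx":0,"ry":0,"rz":0,"claw":1},{"dx":0.0005,"dy":-0.002,"dz":0.036,"rx":0,"ry":0,"rz":0,"claw":1},{"dx":0.0005,"dy":-0.002,"dz":0.038,"rx":0,"ry":0,"rz":0,"claw":1},{"dx":0.0005,"dy":-0.002,"dz":0.038,"rx":0,"ry":0,"rz":0,"claw":1}]'
```

```text
time_s: 10.8
eef_pos: [0.6561, -0.0022, 0.2009]
tcp_rot: [0.999, -0.047, -0.001, 0.001]
contact_force: [-3.9, -1.9, 6.4]
opening: 0.001
```

```bash
python3 -m inch '[{"dx":0,"dy":0,"dz":0.001,"rx":0,"ry":0,"rz":0,"claw":1},{"dx":0,"dy":0,"dz":0.0018,"rx":0,"ry":0,"rz":0,"claw":1},{"dx":0,"dy":0,"dz":0.0018,"rx":0,"ry":0,"rz":0,"claw":1}]'
```

```text
time_s: 11.1
eef_pos: [0.6561, -0.0023, 0.1995]
tcp_rot: [0.999, -0.047, -0.001, 0.001]
contact_force: [-3.6, -1.0, 6.6]
opening: -0.0
```

```bash
python3 -m inch '[{"dx":0,"dy":0,"dz":0.001,"rx":0,"ry":0,"rz":0,"claw":1},{"dx":0,"dy":0,"dz":0.0015,"rx":0,"ry":0,"rz":0,"claw":1},{"dx":0,"dy":0,"dz":0.0015,"rx":0,"ry":0,"rz":0,"claw":1}]'
```

```text
time_s: 11.4
eef_pos: [0.6561, -0.0022, 0.1986]
tcp_rot: [0.999, -0.047, -0.0, 0.001]
contact_force: [-4.0, -1.5, 7.5]
opening: -0.0
```

```bash
python3 -m inch '[{"dx":0,"dy":0,"dz":0.001,"rx":0,"ry":0,"rz":0,"claw":1},{"dx":0,"dy":0,"dz":0.0015,"rx":0,"ry":0,"rz":0,"claw":1},{"dx":0,"dy":0,"dz":0.0015,"rx":0,"ry":0,"rz":0,"claw":1}]'
```

```text
time_s: 11.7
eef_pos: [0.6561, -0.0022, 0.1985]
tcp_rot: [0.999, -0.047, -0.0, 0.001]
contact_force: [-7.2, -0.8, 17.7]
opening: -0.001
```

Bottomed out: 17.7 N with no further travel. I'll release and check that the cap comes back up.

```bash
python3 -m inch '[{"dx":0,"dy":0,"dz":-0.006,"rx":0,"ry":0,"rz":0,"claw":1},{"dx":0,"dy":0,"dz":-0.012,"rx":0,"ry":0,"rz":0,"claw":1},{"dx":0,"dy":0,"dz":-0.03,"rx":0,"ry":0,"rz":0,"claw":1},{"dx":0,"dy":0,"dz":-0.06,"rx":0,"ry":0,"rz":0,"claw":1},{"dx":0,"dy":0,"dz":-0.06,"rx":0,"ry":0,"rz":0,"claw":1}]'
python3 - <<'E'
from h import *
im=bot.get_image("scene"); W=world(im); p=im["pixels"].astype(int)
m=(W[...,2]>.115)&(W[...,2]<.15)&(np.hypot(W[...,0]-.6565,W[...,1]+.002)<.02)&(p.min(-1)>120)
print("cap top",np.percentile(W[m][:,2],[50,90,98]))
delta(*b2w(1,-205),.255,-5.3)
E
```

```text
time_s: 12.2
eef_pos: [0.658, -0.0021, 0.2624]
tcp_rot: [0.999, -0.047, 0.003, 0.001]
contact_force: [0.8, -0.1, 0.6]
opening: -0.004
cap top [0.13327675 0.13559489 0.13672607]
pos [ 0.6573 -0.0021  0.2606] bed [125.8  51.8] shift [-0.1246  0.2569  0.0055] turn [ 0.0016 -0.0039 -0.001 ] F [-0.1 -0.8 -1. ] t 12.25
```

The cap is back up at 0.134 m. Next, move behind the carrier.

```bash
python3 -m inch '[{"dx":-0.02,"dy":0.042,"dz":0,"rx":0,"ry":0,"rz":0,"claw":1},{"dx":-0.04,"dy":0.084,"dz":0,"rx":0,"ry":0,"rz":0,"claw":1},{"dx":-0.06,"dy":0.126,"dz":0,"rx":0,"ry":0,"rz":0,"claw":1},{"dx":-0.08,"dy":0.168,"dz":0,"rx":0,"ry":0,"rz":0,"claw":1},{"dx":-0.1,"dy":0.21,"dz":0,"rx":0,"ry":0,"rz":0,"claw":1},{"dx":-0.12,"dy":0.248,"dz":0.0055,"rx":0,"ry":-0.004,"rz":0,"claw":1},{"dx":-0.1246,"dy":0.257,"dz":0.0055,"rx":0,"ry":-0.004,"rz":0,"claw":1},{"dx":-0.1246,"dy":0.257,"dz":0.0055,"rx":0,"ry":-0.004,"rz":0,"claw":1},{"dx":-0.1246,"dy":0.257,"dz":0.0055,"rx":0,"ry":-0.004,"rz":0,"claw":1}]'; python3 -c "
from h import *
delta(*b2w(1,-205),.100,-5.3)"
```

```text
time_s: 13.15
eef_pos: [0.5096, -0.2459, 0.2548]
tcp_rot: [0.999, -0.047, -0.0, 0.001]
contact_force: [-0.6, 0.7, -0.1]
opening: 0.002
pos [ 0.5096 -0.2459  0.2548] bed [   1.2 -204.6] shift [-0.0002  0.0002  0.1548] turn [ 0.0012  0.0002 -0.0015] F [-0.6  0.7 -0.1] t 13.15
```

```bash
python3 -m inch '[{"dx":0,"dy":0,"dz":0.035,"rx":0,"ry":0,"rz":0,"claw":1},{"dx":0,"dy":0,"dz":0.07,"rx":0,"ry":0,"rz":0,"claw":1},{"dx":0,"dy":0,"dz":0.105,"rx":0,"ry":0,"rz":0,"claw":1},{"dx":0,"dy":0,"dz":0.135,"rx":0,"ry":0,"rz":0,"claw":1},{"dx":0,"dy":0,"dz":0.155,"rx":0,"ry":0,"rz":0,"claw":1},{"dx":0,"dy":0,"dz":0.155,"rx":0,"ry":0,"rz":0,"claw":1},{"dx":0,"dy":-0.01,"dz":0.155,"rx":0,"ry":0,"rz":0,"claw":1},{"dx":0,"dy":-0.018,"dz":0.155,"rx":0,"ry":0,"rz":0,"claw":1},{"dx":0,"dy":-0.024,"dz":0.155,"rx":0,"ry":0,"rz":0,"claw":1},{"dx":0,"dy":-0.03,"dz":0.155,"rx":0,"ry":0,"rz":0,"claw":1}]'; python3 -c "
from h import *
delta(*b2w(1,30),.100,-5.3)"
```

```text
time_s: 14.15
eef_pos: [0.513, -0.2158, 0.1008]
tcp_rot: [0.999, -0.047, 0.001, 0.001]
contact_force: [-4.6, -9.7, 6.3]
opening: -0.002
pos [ 0.513  -0.2158  0.1008] bed [   1.9 -174.4] shift [-0.001  -0.2044  0.0004] turn [ 0.0022 -0.0016 -0.0006] F [-4.6 -9.7  6.3] t 14.15
```

```bash
python3 -m inch '[{"dx":0,"dy":-0.006,"dz":0,"rx":0,"ry":0,"rz":0,"claw":1},{"dx":0,"dy":-0.013,"dz":0,"rx":0,"ry":0,"rz":0,"claw":1},{"dx":0,"dy":-0.02,"dz":0,"rx":0,"ry":0,"rz":0,"claw":1},{"dx":0,"dy":-0.027,"dz":0,"rx":0,"ry":0,"rz":0,"claw":1},{"dx":-0.001,"dy":-0.034,"dz":0,"rx":0,"ry":0,"rz":0,"claw":1},{"dx":-0.001,"dy":-0.041,"dz":0,"rx":0,"ry":0,"rz":0,"claw":1},{"dx":-0.001,"dy":-0.048,"dz":0,"rx":0,"ry":0,"rz":0,"claw":1},{"dx":-0.001,"dy":-0.055,"dz":0,"rx":0,"ry":0,"rz":0,"claw":1},{"dx":-0.001,"dy":-0.062,"dz":0,"rx":0,"ry":0,"rz":0,"claw":1},{"dx":-0.001,"dy":-0.07,"dz":0,"rx":0,"ry":0,"rz":0,"claw":1}]'; python3 -c "
from h import *
delta(*b2w(1,30),.100,-5.3)"
```

```text
time_s: 15.15
eef_pos: [0.5192, -0.1461, 0.1015]
tcp_rot: [0.999, -0.047, 0.002, 0.002]
contact_force: [-0.1, -6.2, 2.0]
opening: -0.001
pos [ 0.5192 -0.1461  0.1015] bed [   1.5 -104.4] shift [-0.0006 -0.1344  0.0011] turn [ 0.003  -0.0035 -0.0005] F [-0.1 -6.2  2. ] t 15.15
```

```bash
python3 -m inch '[{"dx":0,"dy":-0.006,"dz":0,"rx":0,"ry":0,"rz":0,"claw":1},{"dx":0,"dy":-0.013,"dz":0,"rx":0,"ry":0,"rz":0,"claw":1},{"dx":0,"dy":-0.02,"dz":0.001,"rx":0,"ry":0,"rz":0,"claw":1},{"dx":0,"dy":-0.027,"dz":0.001,"rx":0,"ry":0,"rz":0,"claw":1},{"dx":0,"dy":-0.034,"dz":0.001,"rx":0,"ry":0,"rz":0,"claw":1},{"dx":0,"dy":-0.041,"dz":0.001,"rx":0,"ry":0,"rz":0,"claw":1},{"dx":0,"dy":-0.048,"dz":0.001,"rx":0,"ry":0,"rz":0,"claw":1},{"dx":0,"dy":-0.055,"dz":0.001,"rx":0,"ry":0,"rz":0,"claw":1},{"dx":0,"dy":-0.062,"dz":0.001,"rx":0,"ry":0,"rz":0,"claw":1},{"dx":0,"dy":-0.07,"dz":0.001,"rx":0,"ry":0,"rz":0,"claw":1}]'; python3 -c "
from h import *
delta(*b2w(1,38),.100,-5.3)"
```

```text
time_s: 16.15
eef_pos: [0.5264, -0.0765, 0.1012]
tcp_rot: [0.999, -0.046, 0.003, 0.002]
contact_force: [-1.6, -10.8, 8.0]
opening: -0.001
pos [ 0.5264 -0.0765  0.1012] bed [  2.3 -34.5] shift [-0.0013 -0.0725  0.0009] turn [ 0.0037 -0.0055 -0.0004] F [ -1.6 -10.8   8. ] t 16.15
```

```bash
python3 -m inch '[{"dx":0,"dy":-0.006,"dz":0,"rx":0,"ry":0,"rz":0,"claw":1},{"dx":0,"dy":-0.013,"dz":0,"rx":0,"ry":0,"rz":0,"claw":1},{"dx":-0.001,"dy":-0.02,"dz":0.0,"rx":0,"ry":0,"rz":0,"claw":1},{"dx":-0.001,"dy":-0.027,"dz":0,"rx":0,"ry":0,"rz":0,"claw":1},{"dx":-0.001,"dy":-0.034,"dz":0,"rx":0,"ry":0,"rz":0,"claw":1},{"dx":-0.001,"dy":-0.041,"dz":0,"rx":0,"ry":0,"rz":0,"claw":1},{"dx":-0.001,"dy":-0.048,"dz":0,"rx":0,"ry":0,"rz":0,"claw":1},{"dx":-0.001,"dy":-0.055,"dz":0,"rx":0,"ry":0,"rz":0,"claw":1},{"dx":-0.001,"dy":-0.06,"dz":0,"rx":0,"ry":0,"rz":0,"claw":1}]'; python3 -c "
from h import *
delta(*b2w(1,38),.100,-5.3)"
```

```text
time_s: 17.05
eef_pos: [0.5313, -0.0164, 0.1015]
tcp_rot: [0.999, -0.046, 0.003, 0.002]
contact_force: [-1.0, -9.1, 4.6]
opening: 0.001
pos [ 0.5313 -0.0164  0.1015] bed [ 1.6 25.9] shift [-0.0006 -0.0121  0.0015] turn [ 0.004  -0.0065 -0.0002] F [-1.  -9.1  4.6] t 17.05
```

Slow the last stretch.

```bash
python3 -m inch '[{"dx":0,"dy":-0.003,"dz":0,"rx":0,"ry":0,"rz":0,"claw":1},{"dx":0,"dy":-0.006,"dz":0,"rx":0,"ry":0,"rz":0,"claw":1},{"dx":0,"dy":-0.008,"dz":0,"rx":0,"ry":0,"rz":0,"claw":1},{"dx":0,"dy":-0.0095,"dz":0,"rx":0,"ry":0,"rz":0,"claw":1},{"dx":0,"dy":-0.0105,"dz":0,"rx":0,"ry":0,"rz":0,"claw":1},{"dx":0,"dy":-0.0105,"dz":0,"rx":0,"ry":0,"rz":0,"claw":1}]'; python3 -c "
from h import *
delta(*b2w(1,38),.100,-5.3)"
```

```text
time_s: 17.65
eef_pos: [0.5324, -0.0059, 0.1018]
tcp_rot: [0.999, -0.046, 0.003, 0.002]
contact_force: [-0.9, -6.7, 2.4]
opening: -0.003
pos [ 0.5324 -0.0059  0.1018] bed [ 1.7 36.4] shift [-0.0007 -0.0016  0.0018] turn [ 0.0042 -0.007  -0.0001] F [-0.9 -6.7  2.4] t 17.65
```

```bash
python3 -m inch '[{"dx":0,"dy":-0.001,"dz":0,"rx":0,"ry":0,"rz":0,"claw":1},{"dx":0,"dy":-0.002,"dz":0,"rx":0,"ry":0,"rz":0,"claw":1},{"dx":0,"dy":-0.003,"dz":0,"rx":0,"ry":0,"rz":0,"claw":1},{"dx":0,"dy":-0.003,"dz":0,"rx":0,"ry":0,"rz":0,"claw":1}]'; python3 -c "
from h import *
delta(*b2w(1,38),.100,-5.3)"
```

```text
time_s: 18.05
eef_pos: [0.5325, -0.0051, 0.102]
tcp_rot: [0.999, -0.046, 0.003, 0.003]
contact_force: [-2.6, -42.8, -2.5]
opening: 0.005
pos [ 0.5325 -0.0051  0.102 ] bed [ 1.8 37.2] shift [-0.0008 -0.0008  0.0019] turn [ 0.0064 -0.007   0.0006] F [ -2.6 -42.8  -2.5] t 18.05
```

The carrier hit a hard stop, with force up to 43 N on the fingertips and TCP at bed y 37.2, where the end stop should be. Back off, lift and check.

```bash
python3 -m inch '[{"dx":0,"dy":0.01,"dz":0,"rx":0,"ry":0,"rz":0,"claw":1},{"dx":0,"dy":0.03,"dz":0,"rx":0,"ry":0,"rz":0,"claw":1},{"dx":0,"dy":0.05,"dz":-0.01,"rx":0,"ry":0,"rz":0,"claw":1},{"dx":0,"dy":0.07,"dz":-0.05,"rx":0,"ry":0,"rz":0,"claw":1},{"dx":0,"dy":0.08,"dz":-0.1,"rx":0,"ry":0,"rz":0,"claw":1},{"dx":0,"dy":0.08,"dz":-0.15,"rx":0,"ry":0,"rz":0,"claw":1},{"dx":0,"dy":0.08,"dz":-0.18,"rx":0,"ry":0,"rz":0,"claw":1},{"dx":0,"dy":0.08,"dz":-0.18,"rx":0,"ry":0,"rz":0,"claw":1},{"dx":0,"dy":0.08,"dz":-0.18,"rx":0,"ry":0,"rz":0,"claw":1}]'
python3 - <<'E'
from h import *
o=[]
for n in("wrist","top","scene"):
    im=bot.get_image(n); W=world(im); p=im["pixels"].astype(int); save(im,n+"9.png"); o.append(im["pixels"])
    c,s=np.cos(BY),np.sin(BY)
    B=((W[...,:2]-BO)*1000)@np.array([[c,-s],[s,c]])
    yel=(p[...,0]>130)&(p[...,1]>110)&(p[...,2]<90)
    near=(abs(B[...,0])<75)&(abs(B[...,1]-105)<75)
    for k,m in(("lips",near&yel&(abs(W[...,2]-.0485)<.006)),("rib",near&(abs(W[...,2]-.094)<.006)),("body",near&(abs(W[...,2]-.0565)<.003)&(abs(B[...,1]-108)<36))):
        P=B[m]; print(n,k,len(P),np.percentile(P,[1,99],axis=0).round(1).tolist() if len(P)>5 else '')
    for nm,(x,y) in dict(roller=(.355,.283)).items():
        m=(abs(W[...,2]-.0235)<.004)&(np.hypot(W[...,0]-x,W[...,1]-y)<.06); P=W[m]
        if len(P)>5: print(nm,P.mean(0).round(4))
cv2.imwrite("pics/f.png",cv2.resize(np.hstack([o[0],o[2]]),(800,300))[...,::-1])
s=bot.sense();print(s["contact_force"].round(1),s["time_s"])
E
```

```text
time_s: 18.95
eef_pos: [0.5241, -0.0833, 0.2833]
tcp_rot: [0.999, -0.046, 0.004, 0.003]
contact_force: [0.0, 0.1, -0.1]
opening: 0.001
wrist lips 3094 [[-34.7, 50.9], [55.7, 170.5]]
wrist rib 2307 [[-51.3, 100.7], [53.3, 175.2]]
wrist body 3725 [[-65.5, 74.5], [66.0, 142.1]]
roller [0.3589 0.2819 0.024 ]
top lips 637 [[-33.3, 50.9], [54.2, 169.9]]
top rib 232 [[-47.6, 100.2], [47.8, 174.0]]
top body 743 [[-66.8, 75.2], [64.5, 141.8]]
roller [0.3549 0.2831 0.0235]
scene lips 463 [[-34.0, 50.9], [50.8, 171.1]]
scene rib 236 [[-50.4, 101.0], [57.0, 178.8]]
scene body 499 [[-65.6, 78.1], [67.2, 142.7]]
roller [0.37   0.2984 0.0227]
[ 0.3 -0.5  0.4] 19.1
```

View pics/f.png

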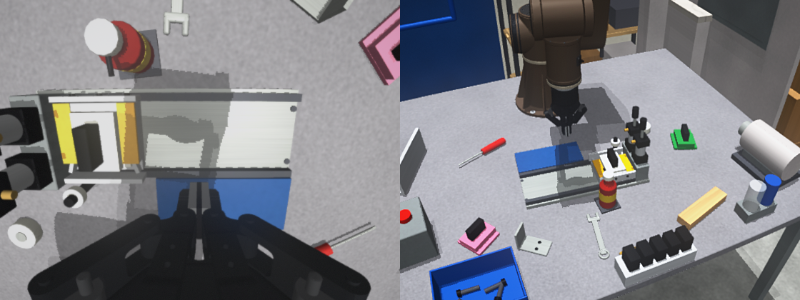

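The carrier is against the end stop, with its lips at bed y 51 to 170. One last check of the pad's seating, then hand in.

Run:
```python
from h import *
im=bot.get_image("wrist"); W=world(im); c,s=np.cos(BY),np.sin(BY)
B=((W[...,:2]-BO)*1000)@np.array([[c,-s],[s,c]])
m=(abs(W[...,2]-.0565)<.003)&(abs(B[...,0])<52)&(abs(B[...,1]-108)<30); print("body x",np.percentile(B[m][:,0],[0.5,99.5]))
m=(abs(W[...,2]-.0485)<.0025)&(B[...,0]>35)&(B[...,0]<57)&(abs(B[...,1]-110)<25); print("wall x",np.percentile(B[m][:,0],[1,99]))
bot.close_job()
```

```text
body x [-45.26729066  43.61876255]
wall x [43.23417867 55.96803281]
the job is handed in; nothing more can be done
```

The whole job is done in the order asked and was handed in at about 19 s on the robot's clock; no verdict was reported.

- **Pad:** I gripped the white pad by its rib, set it on the shelf and slid it under the lips to the end wall. The last camera check puts the pad's front at bed x 43.6 mm and the wall's inner face at 43.2 mm, so there is no gap.
- **Oiler:** I pressed the cap until it bottomed out, at about 8.5 mm of travel and 17.7 N. It came back up to 0.134 m. The carrier was still beside the shelf at that point.
- **Carrier:** I pushed it until it hit the end stop. Its lips now span bed y 51 to 170 mm, which is home, and the pad is still in it.
- **Left alone:** The roller is where it was in the top view. The scene-camera roller reading was about 2 cm off that, but only because its crop takes in nearby objects. The green pad was not touched; I checked it only by eye in the final picture.
- **Forces:** The highest I read was 43 N, on the fingertips at the end stop. The gripper's body touched nothing that I could see.
- **Disagreements:** The lip outline read 1–2 mm off the nominal carrier x after the pad went in. I relied on the direct step from pad to wall instead.

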